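Wedge the flywheel unit level and spin its wheel

ROBOT

A 7-joint arm with a two-finger parallel gripper is mounted at the origin on the work surface. World frame = base frame: x ahead of the robot, y to its left, z up, the work surface at z = 0. Lengths are in m, angles in rad, forces in N, time in s.
With the tool pointing down it reaches from about 0.4 to 0.85 m from the base axis. Payload 10.4 kg.
Tool frame: the origin (TCP) lies at the very end of the fingers, on their centre line; the grasp point (between the pads) lies 19 mm behind it; z points along the fingers, y is the direction in which the jaws open and shut (so a half turn about z gives the same grasp; the last joint's range is limited). The gripper opens to 85 mm and grips with 20 to 120 N. Pads are 22 mm wide; open, the fingers measure 114 mm over their backs; the gripper's body (76 mm by 85 mm) begins 54 mm behind the grasp point. The pads swing forward as they close: fully open they stand 13 mm farther back than shut.
Start: joints at [1.207, 0.332, -0.065, 1.46, 0.022, 1.35, -0.088], TCP at [0.209, -0.589, 0.231] pointing down, gripper open.
Joint ranges: [-2.6, 2.6], [-0.5, 2.12], [-1.47, 1.34], [0.16, 2.42], [-1.27, 4.41], [0.06, 2.06], [-2.6, 2.6]. Speed limits (rad/s): [2.22, 2.22, 2.79, 2.79, 3.14, 3.14, 3.14].

INTERFACE

Orientations are given as a unit quaternion [x, y, z, w].
In Python, from rig import manip, snapshot, workorder gives the robot as it stands.
- The arm moves only by the tool step_arm, never from a script. Its argument "increments" is a list of rows, each a list of 7 numbers: the turn, a rotation vector about the tool's x, y, z in degrees, then the shift along the tool's x, y, z in mm, then the closure, from 0 (fully open) to 1 (shut). In form: [[ax, ay, az, tx, ty, tz, gripper], ...]. A call has 1 to 10 rows; each row is the pose to reach, as a shift and turn from the pose measured when the call began, along the tool's axes at that moment; what a row does not reach only later rows make up. A row lasts 1/10 s, in which the tool goes at most 50 mm and 8.59 degrees, less where a joint would pass 70% of its speed; a pose out of reach is approached as far as the arm can. A call with a gripper value outside its range is refused whole. The fingers move at their own pace and stop on an object; "grip_force" is the grip in N (left out, the last holds). Time passes only in rows, so rows that repeat a pose let the fingers close. It gives the time, the measured TCP pose, the force and the opening at its end, in the units of the state.
- manip.get_state(): the state, without advancing time (a new reading comes with each control period).
- snapshot(name): name is "side" or "top"; returns a dict with "color" (420x560x3 uint8, red, green, blue), "fx", "fy", "cx", "cy" (pixels), "R" (3x3) and "t" (3): a world point X has camera coordinates R X + t. Camera axes: x right, y down, z forward; pixel columns grow to the right and rows downward; lengths in m; the calibration is good to about 2 mm. A picture is of the moment at which its call begins. There is no depth.
- workorder.job_done(): hands the job in, once; it reports no verdict.
The state is a dict: "time": time; "joints": joint angles; "joint_vel": joint speeds; "joint_torque": joint torques, N m; "position": TCP position; "tcp_rot": TCP orientation; "wrist_force": force on the tool from outside, world axes, zero at the start; "moment": the same for the moment, N m; "opening": opening from 0.0 (shut) to 1.0 (fully open).
Only numpy, scipy, OpenCV 4.12 (cv2) and the standard library are available. Lean on these libraries where they do the work, as an engineer would, in place of code of your own. Each camera call takes 0.05 s, during which the arm holds its last target.

TASK

The white flywheel unit is hinged to the aluminium plate at the back and its front edge droops. Lay the orange wedge on the plate in front of it and push it, thin end first, under the middle of that front edge until the unit sits level on it; then flick the flywheel by one of its pins so that it goes on turning by itself, and leave the unit level on its wedge, the other loose things on the bench undisturbed.

Things in the scene. Friction and masses are not known exactly. Their poses are not given: they have to be found in the camera images.
- fixture: bare aluminium plate fixed to the bench, 320 x 200 x 12 mm, bearing the unit. Origin at bench level, straight below the middle of the unit's front edge. x points from the unit's front to its back (the way the wedge is pushed), z up. The plate reaches 145 mm in front of the origin (-x), 175 mm behind it, 100 mm to each side. The unit's hinge line is at x = +140 mm, 28 mm above the bench.
- unit (a joint): tilt of the white unit (170 mm wide, 140 deep, 56 tall; about 1.15 kg with its wheel) about its lower back edge, rad: 0 level, negative = front low. It hangs on a stop at -0.070, front edge 6 mm above the plate; level, the edge is 16 mm above it. Rests by its weight, swings up freely to 0.05. Under the edge it is clear 60 mm each side of the middle, then a small brass foot.
- front_edge (a point): middle of the lower front edge of the unit (sharp dark steel rail along y, 170 mm long); moves with the unit, x to the back. The white front above it is 6 mm farther back and its top is 56 mm above this edge.
- wedge_grip (a point): loose orange wedge, 105 x 36 mm, 0.12 kg, flat on the bench left or right of the plate. Point: mid-width, 10 mm above its underside, in its thick part, where it can be pinched across the 36 mm. x points to the thin end, z up. From this point the 3 mm thick tip is 66 mm ahead; the slope (1 in 4) ends 2 mm behind at 20 mm thickness, 27 mm of flat follow.
- wedge: the same wedge: origin on its underside, mid-width, below the black line across its slope that marks 16 mm thickness (14 mm ahead of wedge_grip): with the unit's front edge on that line the unit is level. At the thick end stands a tab 34 mm tall, 36 wide, 10 long; its flat rear face is 53 mm behind this origin, the tip 52 mm ahead. Friction holds it where it is left; pushing it under needs 5-20 N.
- wheel_top (a point): centre of the upper face of the grey flywheel on top of the unit (disc 110 mm across, 12 thick; brass hub 24 mm across, 8 mm above this face). With the unit level it is 70 mm behind the front edge and 103 mm above the bench. It turns easily both ways about its z axis; a pin driven at 0.15 m/s or more leaves it coasting for some seconds.
- blue_pin (a point): mid-height of the blue upright finger pin on the flywheel: 10 mm diameter, standing 26 mm above the wheel's upper face, 42 mm from its centre. An equal black pin stands opposite, across the centre. Any angle at the start.
- wheel (a joint): angle of the flywheel about its axis, rad, counter-clockwise from above positive, unlimited; at 0 the blue pin is at the unit's back.
- spacer: bystander: blue straight block 100 x 36 x 20 mm on the other side of the plate from the wedge. Origin under its middle.
- cap_a: bystander: red dust cap, 32 mm across, 18 mm tall, on the bench at the left.
- cap_b: bystander: red dust cap, 32 mm across, 18 mm tall, on the bench at the right.
- adapter: bystander: brass adapter, 28 mm across, 34 mm tall, at the right.
- driver: bystander: screwdriver lying at the far left.
- spanner: bystander: spanner lying at the far right.
There are look-alikes about, which are no part of the job. Several things look just like the wedge: the one meant starts nearest to the robot's base.

How it is judged:
By the outcome, as a careful person would: the job done as asked, in the order asked, and still so for the second after the job is handed in, with the robot touching nothing.
It also fails if it takes over 56 s, if anything falls off the work surface, if the arm or the gripper's body presses on something with over 40 N, if the wrist force passes 120 N, or if a joint passes its speed limit or range.

## Working session

There is one attempt and no reset: what is moved stays moved. The work goes in short steps, Python scripts to look and compute and a tool call to move; the robot and the scene stay as the last step left them, time stands still between calls to the robot, and variables do not carry over. Pictures are saved under pics/ and viewed, and the job is handed in when it is done.

Besides the shell and the picture viewer there is one more tool, called after "Emit:" in YAML: its name, and indented under it one key for each argument. step_arm: Moves the arm, as the interface text tells. Its arguments: {"type":"object","properties":{"increments":{"type":"array","items":{"type":"array","items":{"type":"number"}}},"grip_force":{"type":"number"}},"required":["increments"]}

```bash
ls; mkdir -p pics; python3 - <<'E'
from rig import manip, snapshot
import cv2,json,numpy as np
s=manip.get_state()
print(s)
for n in("side","top"):
    d=snapshot(n)
    cv2.imwrite(f"pics/{n}0.png",cv2.resize(d["color"][:,:,::-1],(784,588),interpolation=cv2.INTER_CUBIC))
    cv2.imwrite(f"pics/raw_{n}0.png",d["color"][:,:,::-1])
    print(n,d["fx"],d["fy"],d["cx"],d["cy"],np.array(d["R"]).tolist(),np.array(d["t"]).tolist())
E
```

```text
pics
{'time': 0.0, 'joints': array([ 1.20741352,  0.33291462, -0.06474059,  1.46092833,  0.02160969,
        1.34991867, -0.08852708]), 'joint_vel': array([ 7.91088043e-04, -5.87690702e-04,  3.69387845e-04, -1.10184968e-03,
       -8.82562212e-04, -8.90712377e-05, -5.31101886e-05]), 'joint_torque': array([-8.49090229e-04, -6.25447226e+01,  4.87436168e-02, -3.91601658e+01,
        1.62155775e-02,  1.00195096e-02, -1.97723710e-05]), 'position': array([ 0.20877866, -0.58869669,  0.23049555]), 'tcp_rot': array([ 9.85515312e-01,  1.69584871e-01, -1.56295811e-04, -7.19590202e-04]), 'wrist_force': array([ 0.48521505, -0.77969779,  0.37796201]), 'moment': array([ 0.01715783, -0.01532708, -0.01048115]), 'opening': 1.0034508736170944}
side 418.706408326767 418.706408326767 279.2963443811076 222.44165039955405 [[0.9962619956001636, -0.0856808932863736, 0.010991844632648339], [-0.05440159207016019, -0.7211589169823441, -0.690630352096608], [0.06710069226923895, 0.6874507989540064, -0.7231243987824549]] [-0.6143584749044193, 0.10602703564603011, 1.295664842647882]
top 490.6070173116203 490.6070173116203 279.14302855294136 208.42169441481732 [[-0.027745679566692046, -0.999478731496532, -0.016505833861561514], [-0.9942259984352986, 0.029304606488831934, -0.10322743857070464], [0.10365732632436717, 0.013546413717945028, -0.9945208159584522]] [0.061733853790094086, 0.6124259681449238, 1.3581696664555547]
```

View pics/side0.png

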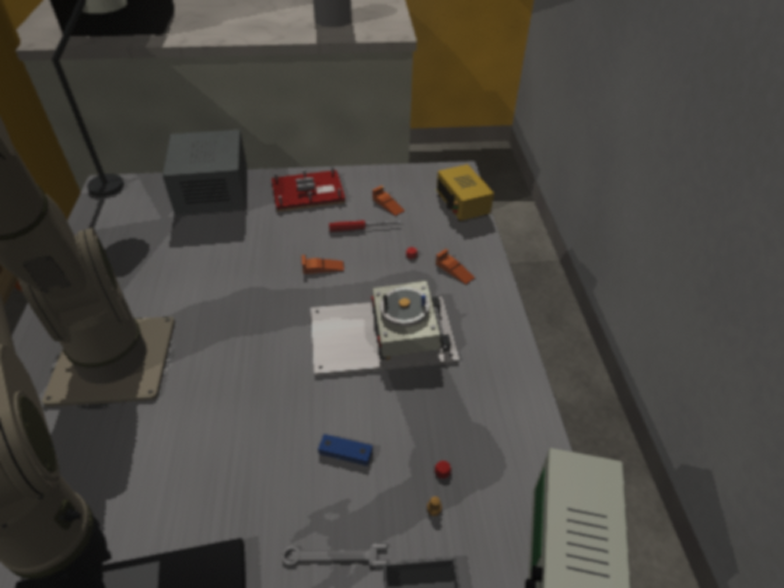

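View pics/top0.png

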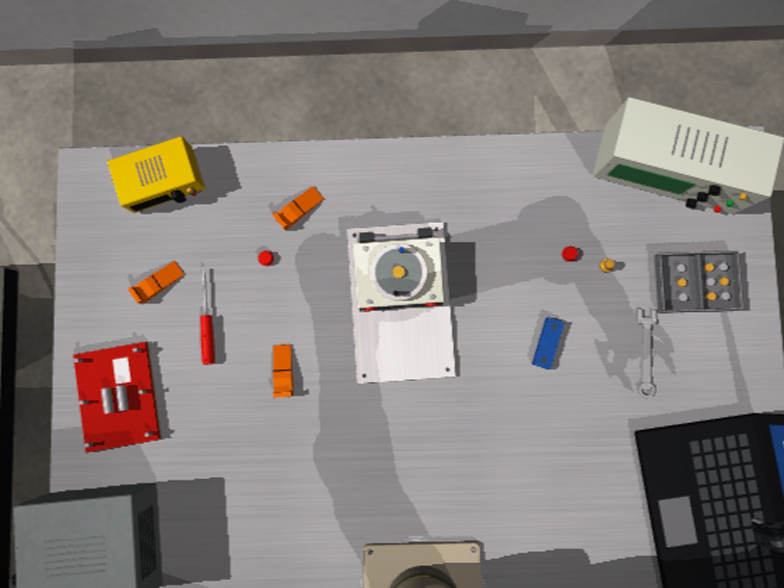

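The top view shows the nearest wedge at about (283,370), with its tab at the lower end and its thin tip up. The plate spans x 350–458, y 222–383. The unit is at the rear, with the blue pin near (404,249). I'll enlarge these areas.

```bash
python3 - <<'E'
import cv2
t=cv2.imread("pics/raw_top0.png"); s=cv2.imread("pics/raw_side0.png")
def crop(im,x,y,w,h,k,n): cv2.imwrite(n,cv2.resize(im[y:y+h,x:x+w],None,fx=k,fy=k,interpolation=cv2.INTER_CUBIC))
crop(t,240,150,100,130,4.5,"pics/c_unit.png")
crop(t,180,235,50,60,9,"pics/c_wedge.png")
crop(s,205,175,130,100,6,"pics/c_side.png")
E
```

```text
(no output)
```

View pics/c_unit.png

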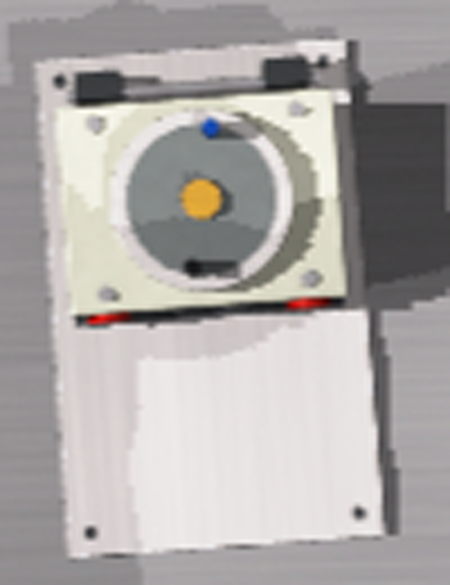

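View pics/c_wedge.png

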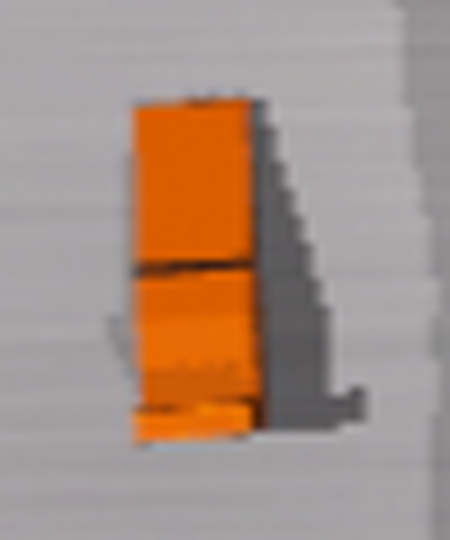

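View pics/c_side.png

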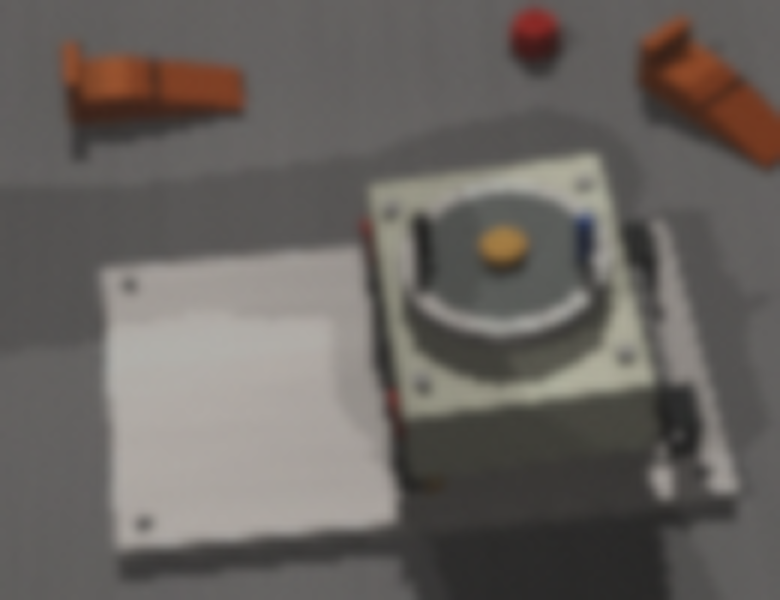

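```bash
cat > h.py <<'E'
import numpy as np,cv2
from rig import manip,snapshot,workorder
from scipy.spatial.transform import Rotation as Ro
C={"side":None,"top":None}
import json
def cam(n):
    if n=="side": return (418.706408326767,279.2963443811076,222.44165039955405,np.array([[0.9962619956001636, -0.0856808932863736, 0.010991844632648339], [-0.05440159207016019, -0.7211589169823441, -0.690630352096608], [0.06710069226923895, 0.6874507989540064, -0.7231243987824549]]),np.array([-0.6143584749044193, 0.10602703564603011, 1.295664842647882]))
    return (490.6070173116203,279.14302855294136,208.42169441481732,np.array([[-0.027745679566692046, -0.999478731496532, -0.016505833861561514], [-0.9942259984352986, 0.029304606488831934, -0.10322743857070464], [0.10365732632436717, 0.013546413717945028, -0.9945208159584522]]),np.array([0.061733853790094086, 0.6124259681449238, 1.3581696664555547]))
def pt(n,u,v,z):
    f,cx,cy,R,t=cam(n); d=R.T@np.array([(u-cx)/f,(v-cy)/f,1]); o=-R.T@t
    return o+d*(z-o[2])/d[2]
def cpt(n,crop,px,z):
    x,y,k=crop; return pt(n,x+(px[0]+.5)/k-.5,y+(px[1]+.5)/k-.5,z)
def proj(n,X):
    f,cx,cy,R,t=cam(n); c=R@np.asarray(X)+t; return f*c[0]/c[2]+cx,f*c[1]/c[2]+cy
def crop(n,x,y,w,h,k,name,raw=None):
    im=snapshot(n)["color"][:,:,::-1] if raw is None else raw
    cv2.imwrite(name,cv2.resize(im[y:y+h,x:x+w],None,fx=k,fy=k,interpolation=cv2.INTER_CUBIC)); return im
def todelta(p,yaw_deg=None,R=None):
    """row for target tcp pos p (and tool pointing down, tool-x heading yaw) from measured pose"""
    s=manip.get_state(); R0=Ro.from_quat(s["tcp_rot"]); 
    if yaw_deg is not None:
        c,si=np.cos(np.radians(yaw_deg)),np.sin(np.radians(yaw_deg))
        R=Ro.from_matrix(np.array([[c,si,0],[si,-c,0],[0,0,-1]]))
    rv=np.degrees((R0.inv()*R).as_rotvec()); tr=1000*R0.inv().apply(np.array(p)-s["position"])
    return np.round(rv,1),np.round(tr,1)
E
python3 - <<'E'
from h import *
c=(240,150,4.5)
FL,FR,BL,BR=[cpt("top",c,p,.012) for p in((70,557),(384,535),(36,62),(355,40))]
for q in(FL,FR,BL,BR):print(q.round(4))
# fit
m=np.array([FL,FR,BL,BR])[:,:2]; l=np.array([[-.145,.1],[-.145,-.1],[.175,.1],[.175,-.1]])
def fit(l,m):
    a=l-l.mean(0);b=m-m.mean(0);th=np.arctan2((a[:,0]*b[:,1]-a[:,1]*b[:,0]).sum(),(a*b).sum())
    R=np.array([[np.cos(th),-np.sin(th)],[np.sin(th),np.cos(th)]]);t=m.mean(0)-R@l.mean(0);return th,t,(m-(l@R.T+t))
print("top",fit(l,m))
c=(205,175,6)
m=np.array([cpt("side",c,p,.012) for p in((100,270),(118,547),(660,222),(738,492))])[:,:2]
print("side",fit(l,m))
cw=(180,235,9)
for p,z in(((134,102),.003),((252,98),.003),((134,270),.016),((252,262),.016),((134,442),.034),((252,430),.034)):print(cpt("top",cw,p,z).round(4))
c=(240,150,4.5)
print("hub",cpt("top",c,(202,199),.107),"blue",cpt("top",c,(210,127),.12),"black",cpt("top",c,(192,266),.12))
# front rail
for p in((76,320),(345,302)):print("rail",cpt("top",c,p,.018))
E
```

```text
[0.4327 0.1177 0.012 ]
[ 0.4411 -0.0806  0.012 ]
[0.7503 0.1324 0.012 ]
[ 0.7583 -0.0738  0.012 ]
top (np.float64(0.03583471459254391), array([0.58059054, 0.02339397]), array([[ 0.00061061, -0.00048207],
       [ 0.00178499,  0.00114708],
       [-0.00162126,  0.00282641],
       [-0.00077434, -0.00349142]]))
side (np.float64(0.04491770210403145), array([0.58102996, 0.0242566 ]), array([[ 5.99417908e-04, -1.51074122e-03],
       [ 2.48101604e-03,  3.18740731e-03],
       [-2.91924135e-03, -1.63306632e-03],
       [-1.61192598e-04, -4.35997655e-05]]))
[0.5158 0.2914 0.003 ]
[0.516  0.2535 0.003 ]
[0.4624 0.2895 0.016 ]
[0.4639 0.2521 0.016 ]
[0.4095 0.2866 0.034 ]
[0.4122 0.2498 0.034 ]
hub [0.64513784 0.02768007 0.107     ] blue [0.68632879 0.02166702 0.12      ] black [0.60374413 0.03470155 0.12      ]
rail [0.58200029 0.1100568  0.018     ]
rail [ 0.58848646 -0.06092458  0.018     ]
```

```bash
python3 - <<'E'
from h import *
print(todelta([.45,-.25,.25],2.3),todelta([.47,.0,.25],2.3),todelta([.449,.2702,.15],2.3))
E
```

```text
(array([-0.1,  0. , 17.2]), array([ 340.6, -238.7,  -19.1])) (array([-0.1,  0. , 17.2]), array([ 443. , -467.6,  -18.8])) (array([-0.1,  0. , 17.2]), array([ 513.5, -729.1,   81.5]))
```

Emit:
step_arm:
  increments:
    - [0,0,4,40,-28,-3,0]
    - [0,0,8,80,-56,-6,0]
    - [0,0,12,120,-84,-9,0]
    - [0,0,17.2,160,-112,-12,0]
    - [0,0,17.2,200,-140,-15,0]
    - [0,0,17.2,240,-168,-19,0]
    - [0,0,17.2,280,-196,-19,0]
    - [0,0,17.2,320,-224,-19,0]
    - [0,0,17.2,341,-245,-19,0]
    - [0,0,17.2,360,-285,-19,0]

```text
time: 1.1
position: [0.4534, -0.1993, 0.2493]
tcp_rot: [1.0, 0.02, -0.001, -0.001]
wrist_force: [1.2, -0.1, 0.8]
opening: 1.002
```

```bash
python3 - <<'E'
from h import *
print(manip.get_state()["joints"].round(2),manip.get_state()["time"],todelta([.47,.0,.25],2.3),todelta([.449,.2702,.15],2.3))
E
```

```text
[ 0.69  0.06 -0.38  1.75  0.02  1.34 -1.23] 1.1 (array([-0.1,  0.1, -0. ]), array([  24.5, -198.5,   -0.4])) (array([-0.1,  0.1, -0. ]), array([  14.4, -469.2,  100. ]))
```

Emit:
step_arm:
  increments:
    - [0,0,0,8,-48,0,0]
    - [0,0,0,16,-96,0,0]
    - [0,0,0,22,-144,0,0]
    - [0,0,0,24,-192,0,0]
    - [0,0,0,22,-240,0,0]
    - [0,0,0,20,-288,0,0]
    - [0,0,0,18,-336,5,0]
    - [0,0,0,16,-384,20,0]
    - [0,0,0,14.4,-432,50,0]
    - [0,0,0,14.4,-469,80,0]

```text
time: 2.1
position: [0.4491, 0.2686, 0.1727]
tcp_rot: [1.0, 0.02, 0.001, -0.001]
wrist_force: [1.3, -1.1, -0.3]
opening: 0.998
```

```bash
python3 - <<'E'
from h import *
print(manip.get_state()["joints"].round(2),todelta([.449,.2702,.10],2.3),todelta([.449,.2702,.004],2.3))
crop("side",150,110,260,190,3,"pics/s1.png")
E
```

```text
[ 0.11  0.24 -0.83  1.77  0.19  1.21 -2.3 ] (array([-0.1, -0.1, -0. ]), array([-0.1, -1.4, 72.7])) (array([-0.1, -0.1, -0. ]), array([ -0.2,  -1.2, 168.7]))
```

View pics/s1.png

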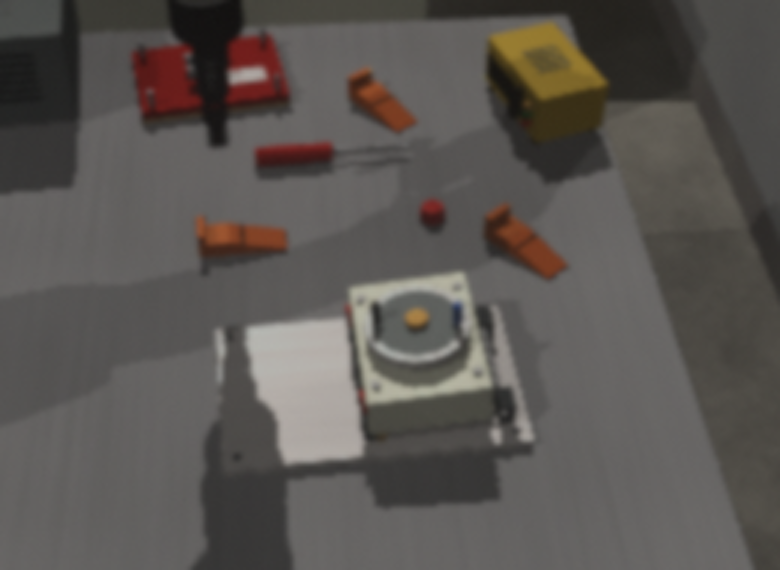

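The gripper hangs above the wedge, which lies at about (240,238) in the crop with its tip to the right. I'll descend.

Emit:
step_arm:
  increments:
    - [0,0,0,0,-1.3,40,0]
    - [0,0,0,0,-1.3,80,0]
    - [0,0,0,0,-1.3,115,0]
    - [0,0,0,0,-1.3,140,0]
    - [0,0,0,0,-1.3,155,0]
    - [0,0,0,0,-1.3,163,0]
    - [0,0,0,0,-1.3,168,0]
    - [0,0,0,0,-1.3,168.7,0]
    - [0,0,0,0,-1.3,168.7,0]

```text
time: 3.05
position: [0.4443, 0.2757, -0.0007]
tcp_rot: [1.0, 0.023, -0.003, -0.002]
wrist_force: [-0.2, -0.0, 0.1]
opening: 1.003
```

```bash
python3 - <<'E'
from h import *
print(todelta([.449,.2702,.004],2.3))
crop("side",190,140,110,80,7,"pics/s2.png")
E
```

```text
(array([-0.2,  0.3,  0.3]), array([ 4.4,  5.7, -4.8]))
```

View pics/s2.png

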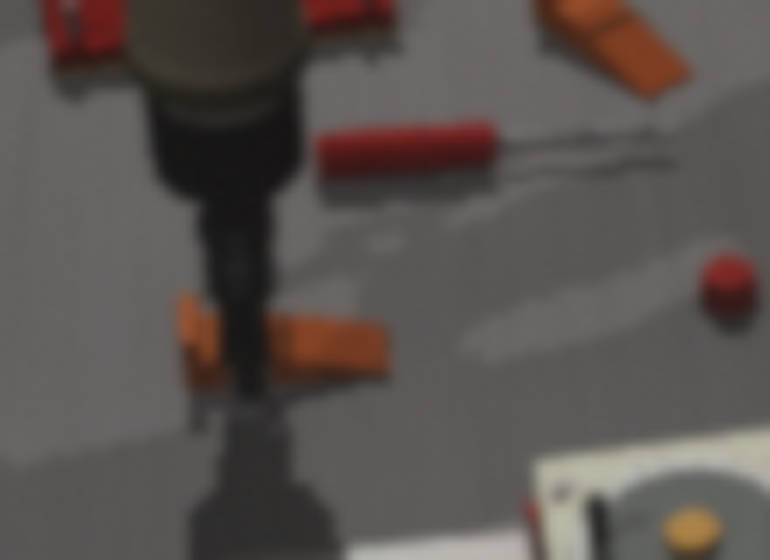

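Emit:
step_arm:
  increments:
    - [0,0,0.3,4,5,-4.5,0]
    - [0,0,0.3,4,5,-4.5,0]
    - [0,0,0.3,4,5,-4.5,0]
    - [0,0,0.3,4,5,-4.5,0]

```text
time: 3.5
position: [0.4487, 0.2708, 0.004]
tcp_rot: [1.0, 0.02, -0.002, -0.002]
wrist_force: [-0.0, 0.4, -0.1]
opening: 0.997
```

```bash
python3 - <<'E'
from h import *
print(todelta([.449,.2702,.004],2.3), manip.get_state()["wrist_force"])
E
```

```text
(array([-0.2,  0.3,  0. ]), array([ 0.3,  0.6, -0. ])) [-0.01706036  0.35392742 -0.12139561]
```

Emit:
step_arm:
  increments:
    - [0,0,0,0,0.6,0,1]
    - [0,0,0,0,0.6,0,1]
    - [0,0,0,0,0.6,0,1]
    - [0,0,0,0,0.6,0,1]
    - [0,0,0,0,0.6,0,1]
    - [0,0,0,0,0.6,0,1]
    - [0,0,0,0,0.6,0,1]
    - [0,0,0,0,0.6,0,1]
  grip_force: 40

```text
time: 4.3
position: [0.4488, 0.2704, 0.0041]
tcp_rot: [1.0, 0.02, -0.002, -0.002]
wrist_force: [-1.3, 0.1, 4.8]
opening: 0.41
```

```bash
python3 - <<'E'
from h import *
print(todelta([.449,.2702,.004],2.3), manip.get_state()["wrist_force"])
E
```

```text
(array([-0.2,  0.3,  0. ]), array([0.2, 0.2, 0.1])) [-1.34991273  0.08383609  4.82546251]
```

Emit:
step_arm:
  increments:
    - [0,0,0,0,0,-20,1]
    - [0,0,0,0,0,-50,1]
    - [0,0,0,0,0,-80,1]
    - [0,0,0,8,45,-80,1]
    - [0,0,0,17,90,-80,1]
    - [0,0,0,25,135,-80,1]
    - [0,0,0,34,180,-80,1]
    - [0,0,0,40,220,-80,1]
    - [0,0,0,40,240,-80,1]
    - [0,0,0,40,245,-80,1]

```text
time: 5.3
position: [0.4988, 0.0236, 0.0823]
tcp_rot: [1.0, 0.018, -0.003, -0.002]
wrist_force: [0.5, 0.4, -1.0]
opening: 0.408
```

```bash
python3 - <<'E'
from h import *
print(todelta([.497,.0213,.084],2.2),todelta([.497,.0213,.017],2.2), manip.get_state()["wrist_force"])
im=crop("top",220,140,140,140,4,"pics/t3.png")
crop("side",190,150,150,110,5,"pics/s3.png")
E
```

```text
(array([-0.2,  0.3, -0.1]), array([-1.9,  2.2, -1.7])) (array([-0.2,  0.3, -0.1]), array([-1.5,  2.4, 65.3])) [ 0.52912681  0.39358    -1.02180512]
```

View pics/s3.png

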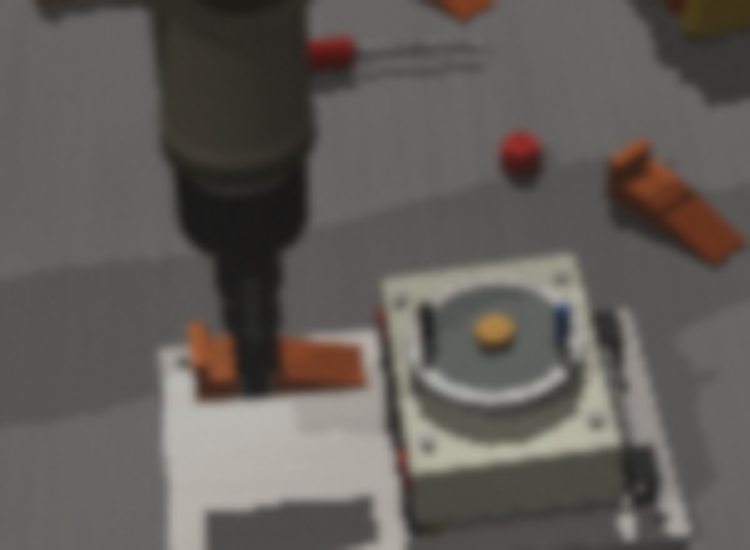

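View pics/t3.png

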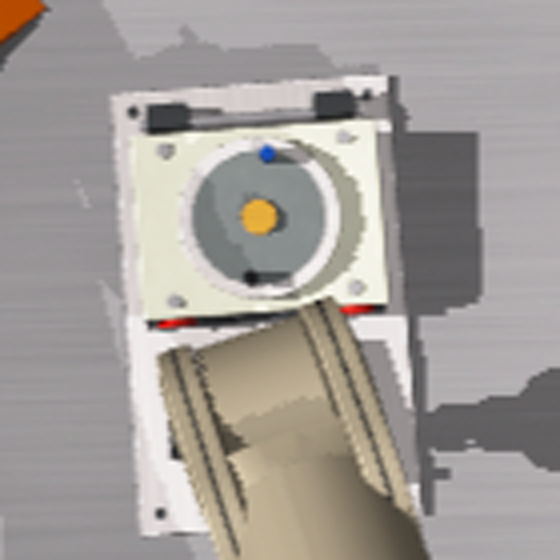

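Both views show the wedge held above the plate, with its tip at side-crop (365,365) and pointing at the unit. I'll lower it, watching the force.

Emit:
step_arm:
  increments:
    - [0,0,0,-1.5,2.3,15,1]
    - [0,0,0,-1.5,2.3,30,1]
    - [0,0,0,-1.5,2.3,43,1]
    - [0,0,0,-1.5,2.3,52,1]
    - [0,0,0,-1.5,2.3,57,1]
    - [0,0,0,-1.5,2.3,61,1]
    - [0,0,0,-1.5,2.3,61,1]
    - [0,0,0,-1.5,2.3,61,1]

```text
time: 6.2
position: [0.4973, 0.0244, 0.0219]
tcp_rot: [1.0, 0.02, -0.002, -0.002]
wrist_force: [0.7, 0.1, -0.9]
opening: 0.408
```

```bash
python3 - <<'E'
from h import *
print(todelta([.497,.0213,.017],2.2), manip.get_state()["wrist_force"])
E
```

```text
(array([-0.2,  0.3,  0.1]), array([-0.4,  3.1,  4.8])) [ 0.67321861  0.14972406 -0.89509993]
```

Emit:
step_arm:
  increments:
    - [0,0,0,-0.4,3.1,1,1]
    - [0,0,0,-0.4,3.1,2.5,1]
    - [0,0,0,-0.4,3.1,4,1]
    - [0,0,0,-0.4,3.1,5,1]
    - [0,0,0,-0.4,3.1,5,1]

```text
time: 6.7
position: [0.4969, 0.0214, 0.0167]
tcp_rot: [1.0, 0.02, -0.003, -0.002]
wrist_force: [0.5, 0.3, -1.0]
opening: 0.409
```

```bash
python3 - <<'E'
from h import *
print(todelta([.497,.0213,.017],2.2), manip.get_state()["wrist_force"])
E
```

```text
(array([-0.3,  0.3,  0.1]), array([ 0.1,  0.1, -0.3])) [ 0.53705633  0.27728996 -0.99558583]
```

Emit:
step_arm:
  increments:
    - [0,0,0,0,0,0.7,1]
    - [0,0,0,0,0,1.3,1]
    - [0,0,0,0,0,1.3,1]
    - [0,0,0,0,0,1.3,0.4]
    - [0,0,0,0,0,1.3,0.4]
    - [0,0,0,0,0,1.3,0.4]
    - [0,0,0,0,0,1.3,0.3]

```text
time: 7.4
position: [0.4969, 0.0214, 0.0153]
tcp_rot: [1.0, 0.02, -0.003, -0.002]
wrist_force: [0.6, -0.1, -0.1]
opening: 0.699
```

```bash
python3 - <<'E'
from h import *
print(manip.get_state())
crop("side",190,150,150,110,5,"pics/s4.png")
E
```

```text
{'time': 7.4, 'joints': array([ 0.45371316,  0.38194918, -0.66163393,  1.97312548,  0.29311287,
        0.88739254, -1.89282063]), 'joint_vel': array([-3.84922782e-04, -7.97016387e-04,  8.41733170e-04,  5.29470076e-05,
        2.34482091e-04,  1.63643025e-03, -1.94926832e-04]), 'joint_torque': array([-4.32303685e-03, -4.93051600e+01, -7.66620040e+00, -2.96487325e+01,
       -1.03681942e-02,  1.59749627e-02, -2.18207119e-04]), 'position': array([0.4968733 , 0.02138417, 0.01533619]), 'tcp_rot': array([ 0.99980128,  0.01965513, -0.00250535, -0.00219049]), 'wrist_force': array([ 0.64659789, -0.1015353 , -0.07911335]), 'moment': array([-0.0601317 , -0.05523649, -0.02272424]), 'opening': 0.6988491779248752}
```

View pics/s4.png

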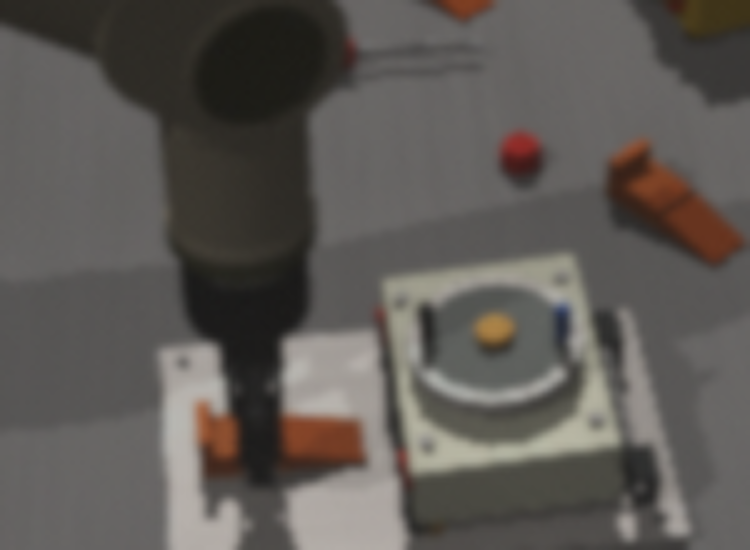

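The wedge lies on the plate and is released. I'll lift, move back and come down behind the tab with the fingers nearly shut.

Emit:
step_arm:
  increments:
    - [0,0,0,0,0,-20,0.2]
    - [0,0,0,0,0,-50,0.3]
    - [0,0,0,-5,0,-80,0.6]
    - [0,0,0,-35,0,-80,0.9]
    - [0,0,0,-60,0,-80,0.9]
    - [0,0,0,-70,0,-80,0.9]
    - [0,0,0,-70,0,-80,0.9]
    - [0,0,0,-70,0,-80,0.9]

```text
time: 8.25
position: [0.4283, 0.0182, 0.096]
tcp_rot: [1.0, 0.02, -0.002, -0.002]
wrist_force: [0.2, 0.4, 0.6]
opening: 0.099
```

```bash
python3 - <<'E'
from h import *
print(todelta([.427,.0187,.022],2.2), manip.get_state()["joints"].round(2))
crop("side",190,150,150,110,5,"pics/s5.png");crop("top",230,190,110,100,7,"pics/t5.png")
E
```

```text
(array([-0.3,  0.2,  0. ]), array([-1. , -0.2, 74. ])) [ 0.58  0.09 -0.74  2.08  0.07  1.   -1.72]
```

View pics/s5.png

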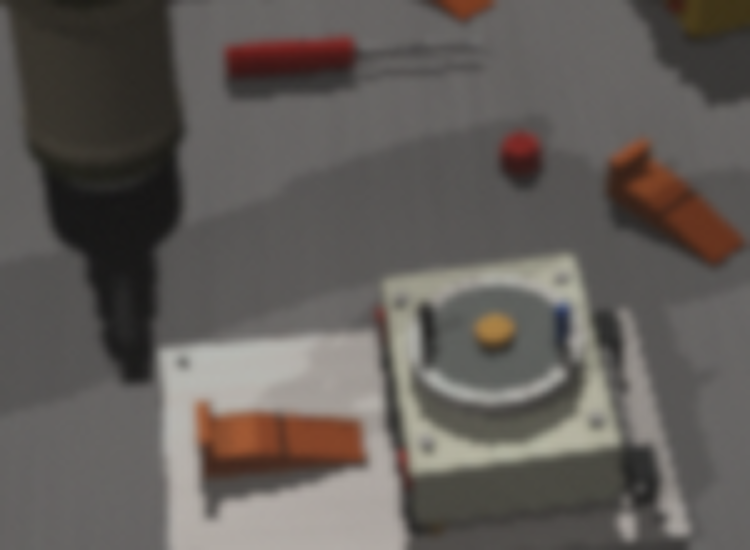

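View pics/t5.png

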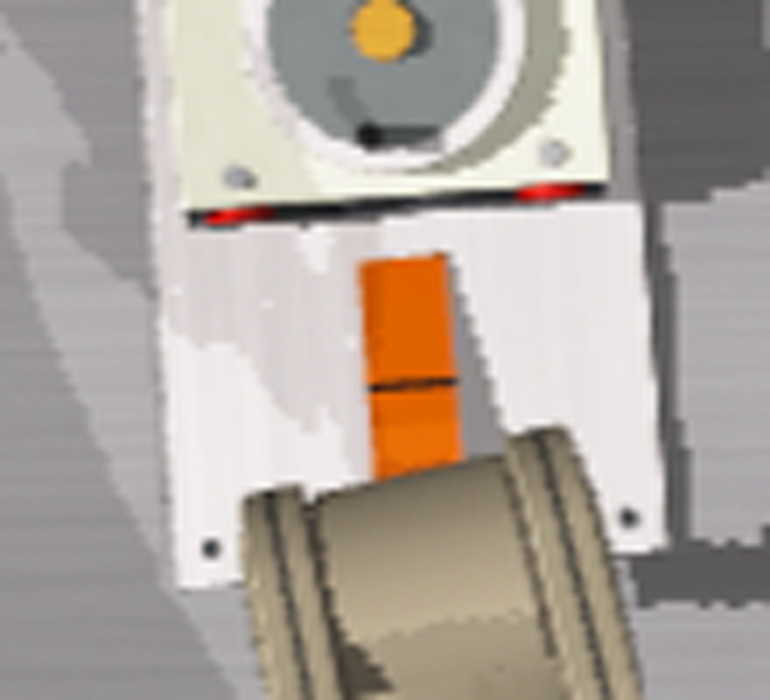

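Top view: the wedge's tip is at (404,260), its line at (413,384), and the rail runs from (190,218) to (605,188). It looks well aligned, so I'll check the offsets.

```bash
python3 - <<'E'
from h import *
c=(230,190,7); th=.038; O=np.array([.581,.0245])
P=lambda X:np.array([[np.cos(th),np.sin(th)],[-np.sin(th),np.cos(th)]])@(X[:2]-O)*1000
for n,p,z in(("tipL",(360,264),.015),("tipR",(448,256),.015),("lineL",(371,389),.028),("lineR",(457,380),.028),("railL",(190,218),.018),("railR",(605,188),.018),("plFL",(178,588),.012),("plFR",(665,548),.012)):
    X=cpt("top",c,p,z);print(n,X.round(4),P(X).round(1))
E
```

```text
tipL [0.5614 0.0406 0.015 ] [-19.   16.9]
tipR [0.5636 0.0046 0.015 ] [-18.1 -19.2]
lineL [0.51   0.0375 0.028 ] [-70.4  15.7]
lineR [0.5126 0.0027 0.028 ] [-69.1 -19.2]
railL [0.582  0.1094 0.018 ] [ 4.2 84.8]
railR [ 0.5894 -0.0602  0.018 ] [  5.1 -84.9]
plFL [0.4322 0.1181 0.012 ] [-145.1   99.2]
plFR [ 0.4429 -0.0796  0.012 ] [-142.   -98.8]
```

Emit:
step_arm:
  increments:
    - [0,0,0,-1,0,25,0.9]
    - [0,0,0,-1,0,50,0.9]
    - [0,0,0,-1,0,65,0.9]
    - [0,0,0,-1,0,71,0.9]
    - [0,0,0,-1,0,73,0.9]
    - [0,0,0,-1,0,73,0.9]

```text
time: 8.95
position: [0.4275, 0.019, 0.0231]
tcp_rot: [1.0, 0.02, -0.002, -0.003]
wrist_force: [0.0, 0.9, 0.5]
opening: 0.098
```

```bash
python3 - <<'E'
from h import *
s=manip.get_state();print(todelta([.427,.0187,.022],2.2), s["joints"].round(2),s["wrist_force"])
crop("side",190,150,150,110,5,"pics/s6.png")
E
```

```text
(array([-0.3,  0.2,  0.1]), array([-0.5,  0.3,  1.1])) [ 0.53  0.23 -0.72  2.14  0.19  0.85 -1.83] [0.00985041 0.92556119 0.5384145 ]
```

View pics/s6.png

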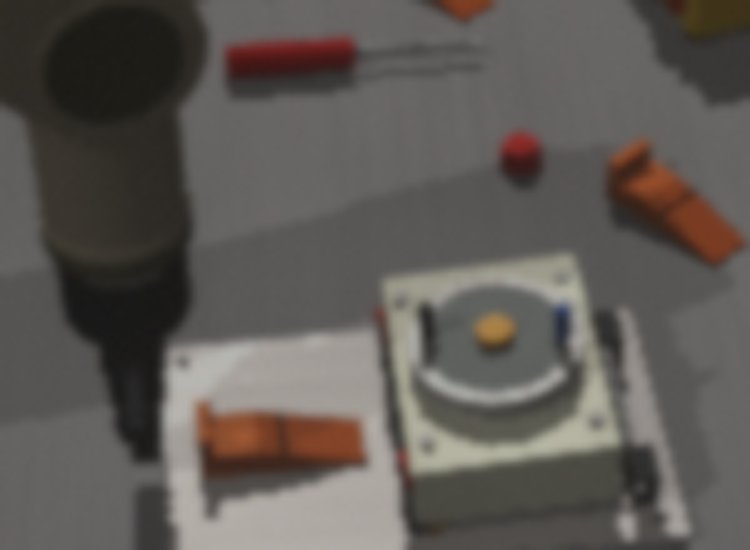

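Emit:
step_arm:
  increments:
    - [0,0,0,6,1.5,1,0.9]
    - [0,0,0,12,1.5,1,0.9]
    - [0,0,0,18,1.5,1,0.9]
    - [0,0,0,24,1.5,1,0.9]
    - [0,0,0,30,1.5,1,0.9]
    - [0,0,0,36,1.5,1,0.9]
    - [0,0,0,41,1.5,1,0.9]
    - [0,0,0,43,1.5,1,0.9]
    - [0,0,0,43,1.5,1,0.9]

```text
time: 9.9
position: [0.471, 0.0193, 0.0222]
tcp_rot: [1.0, 0.02, -0.002, -0.003]
wrist_force: [0.0, -0.1, -0.1]
opening: 0.095
```

```bash
python3 - <<'E'
from h import *
s=manip.get_state();print(s["position"],s["wrist_force"])
crop("side",190,150,150,110,5,"pics/s7.png");crop("top",230,190,110,100,7,"pics/t7.png")
E
```

```text
[0.47102604 0.01928789 0.02219786] [ 0.0128204  -0.05414496 -0.07954693]
```

View pics/s7.png

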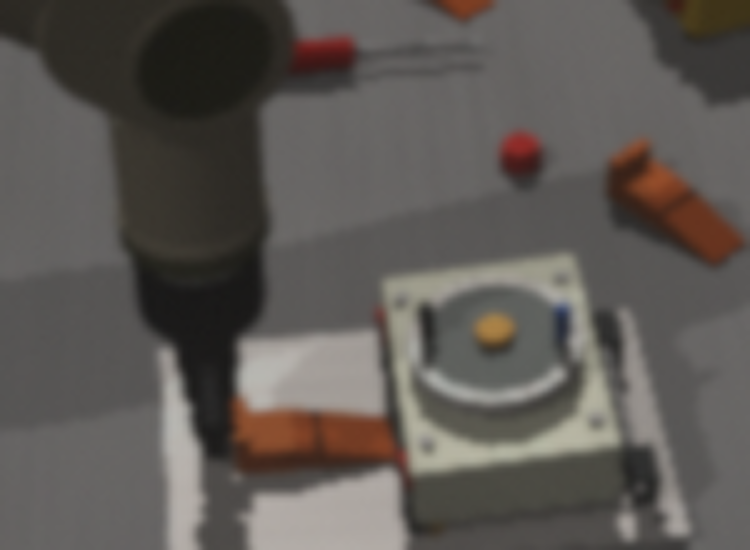

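View pics/t7.png

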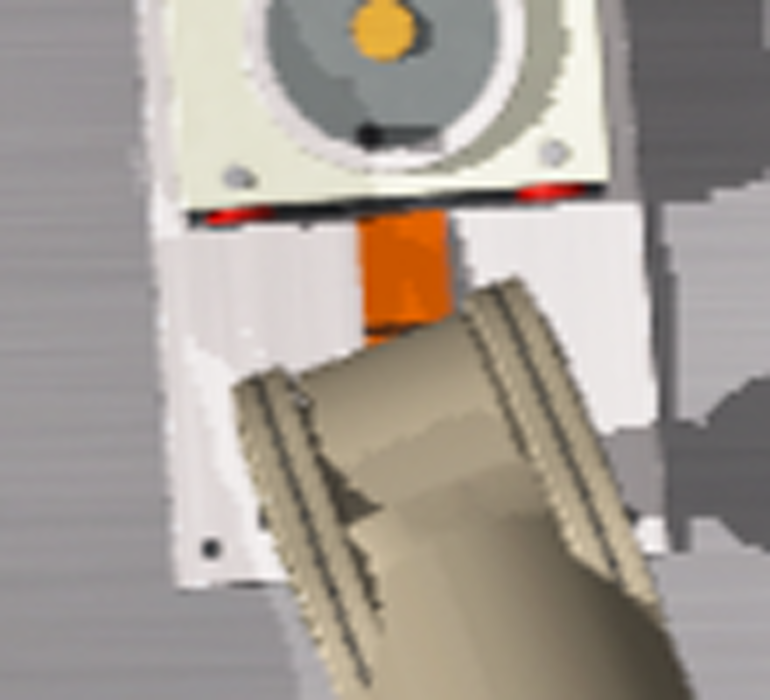

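Emit:
step_arm:
  increments:
    - [0,0,0,2,0,0,0.9]
    - [0,0,0,3,0,0,0.9]

```text
time: 10.2
position: [0.4737, 0.0192, 0.0222]
tcp_rot: [1.0, 0.02, -0.002, -0.003]
wrist_force: [-0.3, 0.0, -0.3]
opening: 0.1
```

Emit:
step_arm:
  increments:
    - [0,0,0,2,0,0,0.9]
    - [0,0,0,3,0,0,0.9]

```text
time: 10.4
position: [0.4769, 0.0194, 0.0222]
tcp_rot: [1.0, 0.02, -0.002, -0.003]
wrist_force: [-1.7, 0.5, 0.6]
opening: 0.1
```

Emit:
step_arm:
  increments:
    - [0,0,0,2,0,0,0.9]
    - [0,0,0,3,0,0,0.9]

```text
time: 10.6
position: [0.48, 0.0195, 0.0222]
tcp_rot: [1.0, 0.02, -0.002, -0.003]
wrist_force: [-2.5, -0.1, 1.3]
opening: 0.101
```

Emit:
step_arm:
  increments:
    - [0,0,0,2,0,0,0.9]
    - [0,0,0,3,0,0,0.9]

```text
time: 10.8
position: [0.4807, 0.0194, 0.0216]
tcp_rot: [1.0, 0.02, -0.004, -0.002]
wrist_force: [-15.3, -0.2, 12.0]
opening: 0.098
```

Emit:
step_arm:
  increments:
    - [0,0,0,2,0,0,0.9]
    - [0,0,0,3,0,0,0.9]

```text
time: 11.0
position: [0.4807, 0.0194, 0.021]
tcp_rot: [1.0, 0.02, -0.008, -0.002]
wrist_force: [-18.5, -0.6, 11.6]
opening: 0.102
```

```bash
python3 - <<'E'
from h import *
s=manip.get_state();print(s["position"],s["wrist_force"])
crop("side",190,150,150,110,5,"pics/s8.png");crop("top",230,190,110,100,7,"pics/t8.png")
E
```

```text
[0.48069834 0.01941938 0.02101193] [-18.46798134  -0.62818807  11.57270632]
```

View pics/s8.png

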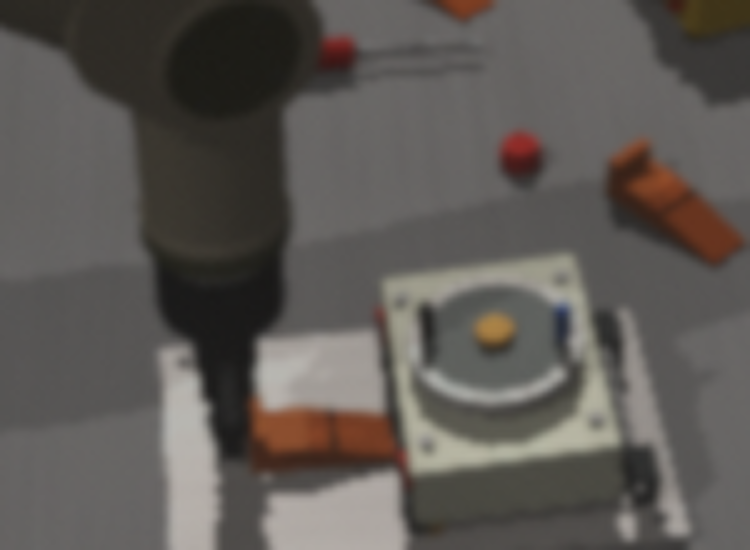

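View pics/t8.png

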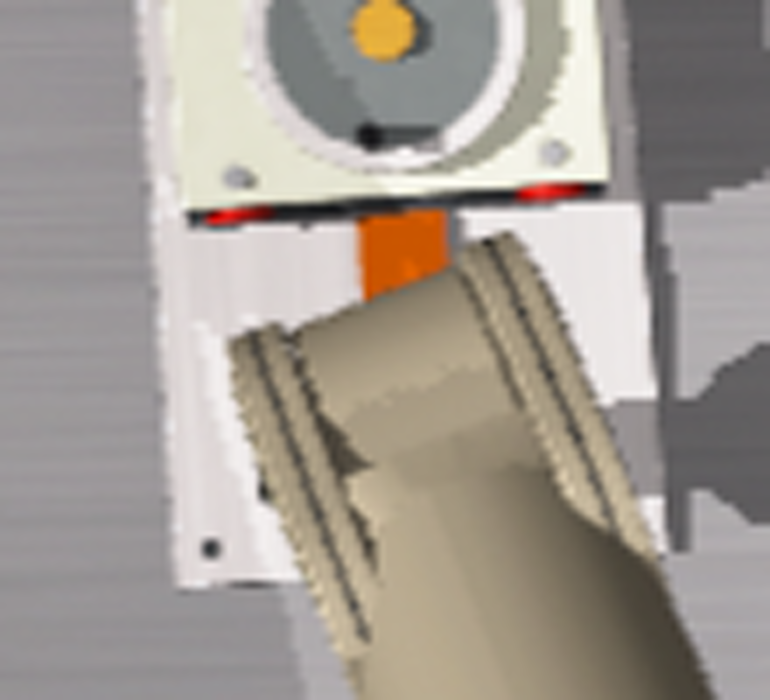

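Contact with the edge came at TCP x≈0.481, where the force jumped. From here level should be about 40 mm further. I'll push in steps.

```bash
python3 - <<'E'
from h import *
print(todelta([.487,.0194,.024],2.2))
E
```

```text
(array([-0.2,  0.9,  0.1]), array([ 6.3,  0.2, -3.2]))
```

Emit:
step_arm:
  increments:
    - [0,0.8,0,3,0,-1.5,0.9]
    - [0,0.8,0,5,0,-2,0.9]
    - [0,0.8,0,6,0,-2,0.9]
    - [0,0.8,0,7,0,-2,0.9]

```text
time: 11.5
position: [0.4833, 0.0193, 0.0211]
tcp_rot: [1.0, 0.02, -0.005, -0.001]
wrist_force: [-15.8, 0.3, 2.7]
opening: 0.1
```

Emit:
step_arm:
  increments:
    - [0,0.5,0,4,0,-1.5,0.9]
    - [0,0.5,0,7,0,-1.5,0.9]
    - [0,0.5,0,9,0,-1.5,0.9]
    - [0,0.5,0,11,0,-1.5,0.9]
    - [0,0.5,0,13,0,-1.5,0.9]

```text
time: 12.0
position: [0.4914, 0.0195, 0.0209]
tcp_rot: [1.0, 0.02, -0.006, -0.001]
wrist_force: [-21.0, -1.0, 12.1]
opening: 0.098
```

```bash
python3 - <<'E'
from h import *
print(todelta([.490,.0194,.024],2.2))
crop("side",190,150,150,110,5,"pics/s9.png");crop("top",230,190,110,100,7,"pics/t9.png")
E
```

```text
(array([-0.1,  0.7,  0.1]), array([-1.5,  0.1, -3. ]))
```

View pics/s9.png

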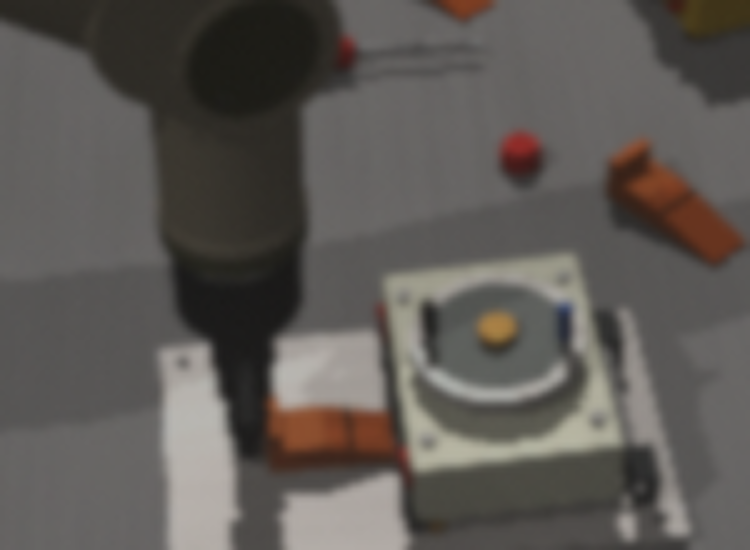

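View pics/t9.png

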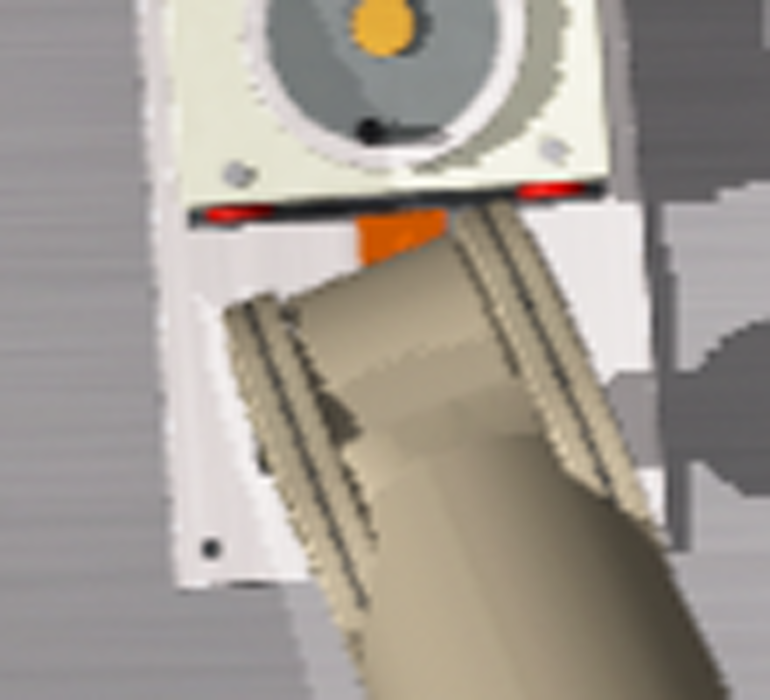

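Emit:
step_arm:
  increments:
    - [0,0.6,0,4,0,-2,0.9]
    - [0,0.6,0,7,0,-2.5,0.9]
    - [0,0.6,0,10,0,-2.5,0.9]
    - [0,0.6,0,13,0,-2.5,0.9]
    - [0,0.6,0,16,0,-2.5,0.9]

```text
time: 12.6
position: [0.5037, 0.0198, 0.0214]
tcp_rot: [1.0, 0.02, -0.005, -0.0]
wrist_force: [-13.2, -0.4, 0.8]
opening: 0.097
```

```bash
python3 - <<'E'
from h import *
print(todelta([.521,.0207,.024],2.2))
E
```

```text
(array([-0. ,  0.6,  0.1]), array([17.3, -0.2, -2.8]))
```

Emit:
step_arm:
  increments:
    - [0,0.5,0,4,0,-1.5,0.9]
    - [0,0.5,0,7,0,-2,0.9]
    - [0,0.5,0,10,0,-2,0.9]
    - [0,0.5,0,12,0,-2,0.9]
    - [0,0.5,0,13.5,0,-2,0.9]

```text
time: 13.1
position: [0.5137, 0.0201, 0.0215]
tcp_rot: [1.0, 0.02, -0.004, 0.0]
wrist_force: [-11.6, -0.8, -1.5]
opening: 0.101
```

```bash
python3 - <<'E'
from h import *
print(todelta([.521,.0207,.024],2.2))
crop("side",190,150,150,110,5,"pics/s10.png");crop("top",230,150,110,140,5,"pics/t10.png")
E
```

```text
(array([-0. ,  0.5,  0.1]), array([ 7.3, -0.3, -2.6]))
```

View pics/s10.png

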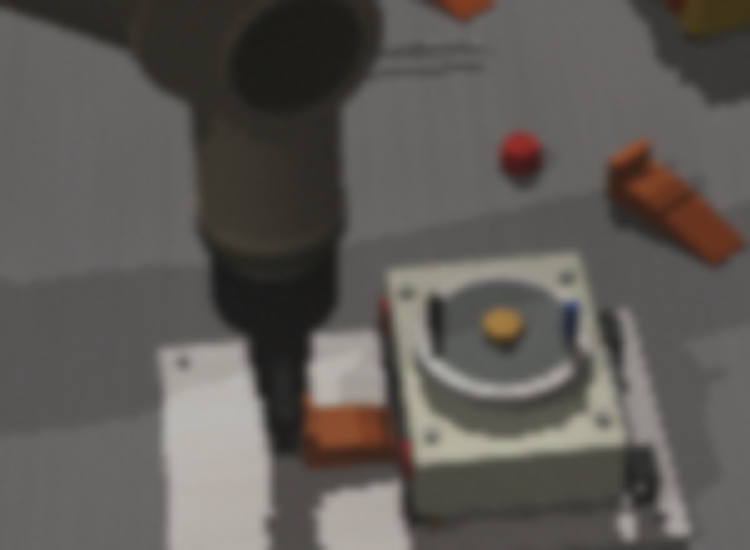

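Emit:
step_arm:
  increments:
    - [0,0.5,0,3,0,-1.5,0.9]
    - [0,0.5,0,5,0,-2,0.9]
    - [0,0.5,0,6.5,0,-2,0.9]
    - [0,0.5,0,7.5,0,-2,0.9]
    - [0,0.5,0,8,0,-2,0.9]

```text
time: 13.7
position: [0.5184, 0.0202, 0.0216]
tcp_rot: [1.0, 0.02, -0.004, 0.0]
wrist_force: [-10.8, -0.4, -2.6]
opening: 0.102
```

```bash
python3 - <<'E'
from h import *
print(todelta([.521,.0207,.024],2.2))
E
```

```text
(array([0. , 0.4, 0.1]), array([ 2.6, -0.4, -2.4]))
```

Near the estimate. I'll back off and lift so I can see clearly.

Emit:
step_arm:
  increments:
    - [0,0.4,0,-10,0,-1,0.9]
    - [0,0.4,0,-40,0,-10,0.9]
    - [0,0.4,0,-80,0,-40,0.9]
    - [0,0.4,0,-110,0,-70,0.9]
    - [0,0.4,0,-120,0,-100,0.9]
    - [0,0.4,0,-120,0,-100,0.9]

```text
time: 14.3
position: [0.4005, 0.015, 0.1259]
tcp_rot: [1.0, 0.02, 0.003, 0.002]
wrist_force: [1.3, 0.7, -0.5]
opening: 0.098
```

```bash
python3 - <<'E'
from h import *
r=crop("side",190,150,150,110,5,"pics/s11.png");cv2.imwrite("pics/raw_s11.png",r);crop("side",235,185,90,80,8,"pics/s11b.png",r)
r=crop("top",230,150,110,125,6,"pics/t11.png");cv2.imwrite("pics/raw_t11.png",r);crop("top",250,195,75,60,10,"pics/t11b.png",r)
E
```

```text
(no output)
```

View pics/s11b.png

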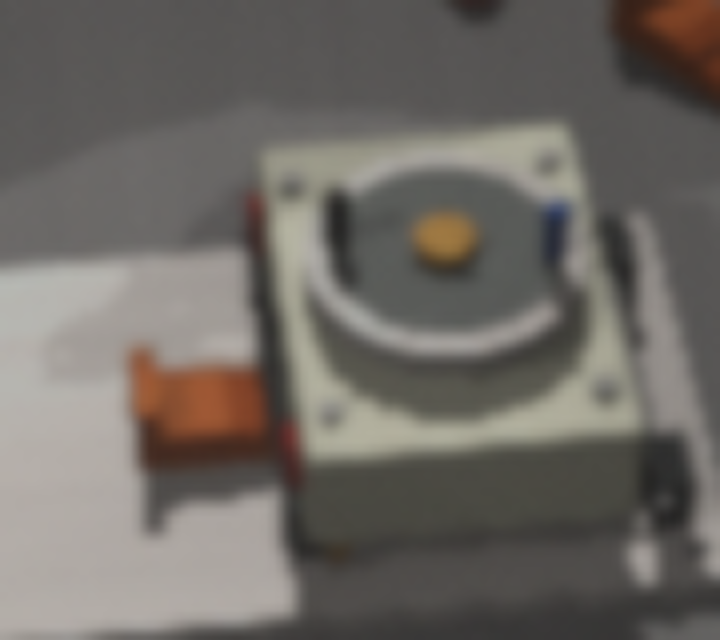

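View pics/t11b.png

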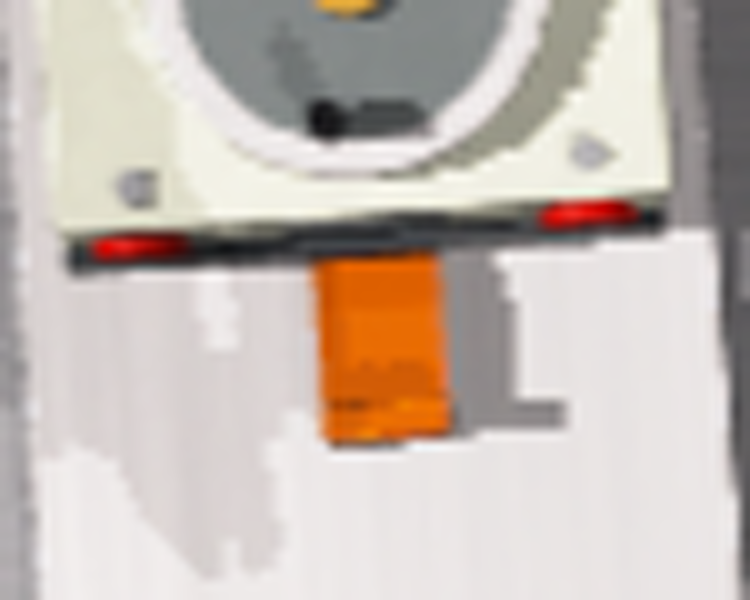

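View pics/t11.png

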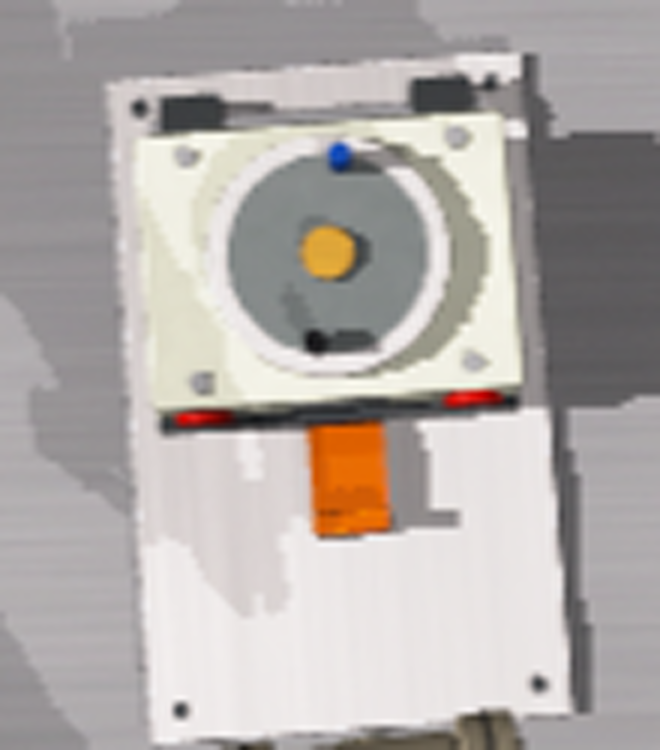

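```bash
python3 - <<'E'
from h import *
th=.038; O=np.array([.581,.0245])
P=lambda X:np.array([[np.cos(th),np.sin(th)],[-np.sin(th),np.cos(th)]])@(X[:2]-O)*1000
for n in("top","side"):
    f,cx,cy,R,t=cam(n);print(n,"cam",-R.T@t)
c=(250,195,10)
for n,p,z in(("tabL",(326,442),.046),("tabR",(450,433),.046),("railL",(68,270),.028),("railR",(662,235),.028),("railmid",(380,253),.028)):
    print(n,P(cpt("top",c,p,z)).round(1))
# predicted px of line on wedge if at plate x=0, and hub top pos for tilt
W=lambda x,y,z:np.array([O[0]+np.cos(th)*x-np.sin(th)*y,O[1]+np.sin(th)*x+np.cos(th)*y,z])
hub0=(202,199)
def hub(tilt):
    # hub top rel hinge level (-70, 111-28)
    a=np.array([-.070,.083]);c_,s_=np.cos(-tilt),np.sin(-tilt)
    # tilt negative = front low
    x=a[0]*np.cos(tilt)+a[1]*np.sin(tilt)*1; z=-a[0]*np.sin(tilt)*1+a[1]*np.cos(tilt)
    x=a[0]*np.cos(tilt)+a[1]*np.sin(tilt); z=a[1]*np.cos(tilt)-a[0]*np.sin(tilt)
    return W(.140+x,0,.028+z)
for t in(-.07,-.02,-.01,0,.01):
    for n,cc in(("top",(230,150,6)),("side",(235,185,8))):
        u,v=proj(n,hub(t)); print(t,n,round(u,2),round(v,2),"crop",round((u-cc[0]+.5)*cc[2]-.5,1),round((v-cc[1]+.5)*cc[2]-.5,1))
# hub centroid in both images
for n,a,b in(("top","raw_top0","raw_t11"),("side","raw_side0","raw_s11")):
    for q in(a,b):
        im=cv2.imread(f"pics/{q}.png"); h=cv2.cvtColor(im,cv2.COLOR_BGR2HSV)
        m=cv2.inRange(h,(10,110,90),(28,255,255)); u,v=map(int,proj(n,hub(-.03)))
        mm=np.zeros_like(m);mm[v-10:v+11,u-10:u+11]=m[v-10:v+11,u-10:u+11]
        M=cv2.moments(mm,True);print(q,M["m00"],M["m10"]/M["m00"],M["m01"]/M["m00"])
E
```

```text
top cam [0.46981843 0.02535644 1.41496614]
side cam [ 0.53089003 -0.86688227  1.01690528]
tabL [-53.2  15.5]
tabR [-53.  -19.1]
railL [ 1.1 85.5]
railR [ -0.3 -83.2]
railmid [-0.  -3.2]
-0.07 top 284.77 193.81 crop 331.1 265.4
-0.07 side 288.25 215.36 crop 429.5 246.4
-0.02 top 284.67 192.16 crop 330.5 255.5
-0.02 side 289.58 214.41 crop 440.1 238.8
-0.01 top 284.65 191.82 crop 330.4 253.4
-0.01 side 289.85 214.23 crop 442.3 237.3
0 top 284.62 191.48 crop 330.2 251.4
0 side 290.13 214.04 crop 444.5 235.8
0.01 top 284.6 191.14 crop 330.1 249.3
0.01 side 290.4 213.86 crop 446.7 234.4
raw_top0 63.0 284.3174603174603 193.6984126984127
raw_t11 65.0 284.2153846153846 191.56923076923076
raw_side0 32.0 288.28125 215.5
raw_s11 33.0 290.24242424242425 214.42424242424244
```

```bash
python3 - <<'E'
from h import *
th=.038; O=np.array([.581,.0245])
W=lambda x,y,z:np.array([O[0]+np.cos(th)*x-np.sin(th)*y,O[1]+np.sin(th)*x+np.cos(th)*y,z])
def pt_t(x,y,z,t): # level coords plate frame
    a=np.array([x-.14,z-.028]); return W(.14+a[0]*np.cos(t)+a[1]*np.sin(t),y,.028+a[1]*np.cos(t)-a[0]*np.sin(t))
for n,a,b in(("top","raw_top0","raw_t11"),("side","raw_side0","raw_s11")):
    A=cv2.imread(f"pics/{a}.png");B=cv2.imread(f"pics/{b}.png")
    for nm,q,r in(("hub",(.07,0,.111),8),("blue",(.112,-.005,.12),6),("black",(.028,.005,.12),6),("unit",(.07,0,.09),30),("frontcap",(.0,0,.05),0)):
        if r==0: continue
        u,v=proj(n,pt_t(*q,-.07)); u2,v2=proj(n,pt_t(*q,0)); 
        ui,vi=int(round(u)),int(round(v))
        T=A[vi-r:vi+r+1,ui-r:ui+r+1]; res=[]
        for ch in(0,1,2):
            k=8
            Tk=cv2.resize(T[:,:,ch],None,fx=k,fy=k,interpolation=cv2.INTER_CUBIC)
            S=B[vi-r-5:vi+r+6,ui-r-5:ui+r+6,ch]; Sk=cv2.resize(S,None,fx=k,fy=k,interpolation=cv2.INTER_CUBIC)
            m=cv2.matchTemplate(Sk,Tk,cv2.TM_CCOEFF_NORMED);_,s,_,l=cv2.minMaxLoc(m)
            res.append((round(l[0]/k-5,2),round(l[1]/k-5,2),round(s,3)))
        print(n,nm,"pred full",round(u2-u,2),round(v2-v,2),"meas",res)
E
```

```text
top hub pred full -0.15 -2.33 meas [(-0.12, -2.25, 0.951), (-0.12, -2.25, 0.871), (-0.12, -2.25, 0.967)]
top blue pred full -0.16 -2.48 meas [(-0.25, -1.88, 0.931), (0.0, -1.88, 0.937), (-0.12, -2.0, 0.942)]
top black pred full -0.18 -2.61 meas [(-0.5, -2.38, 0.963), (-0.5, -2.38, 0.962), (-0.5, -2.38, 0.966)]
top unit pred full -0.11 -1.76 meas [(-0.12, -1.25, 0.791), (-0.12, -1.12, 0.839), (-0.12, -1.12, 0.85)]
side hub pred full 1.87 -1.32 meas [(2.12, -1.38, 0.96), (1.88, -1.12, 0.944), (1.62, -1.12, 0.971)]
side blue pred full 2.11 -0.68 meas [(1.62, -0.38, 0.98), (1.62, -0.38, 0.975), (1.62, -0.38, 0.975)]
side black pred full 2.02 -2.04 meas [(1.62, -2.0, 0.955), (1.62, -2.0, 0.961), (1.62, -2.0, 0.963)]
side unit pred full 1.38 -1.25 meas [(1.0, -1.0, 0.703), (1.0, -1.0, 0.76), (1.0, -1.0, 0.82)]
```

All estimates agree the unit is about 90–95% up, roughly -0.005 rad. I'll push about 2 mm more.

```bash
python3 - <<'E'
from h import *
print(todelta([.49,.0192,.024],2.2),todelta([.455,.0180,.12],2.2))
E
```

```text
(array([ 0.1, -0.1,  0.1]), array([89.9, -0.8, 99.3])) (array([ 0.1, -0.1,  0.1]), array([55.1, -0.9,  3.2]))
```

Emit:
step_arm:
  increments:
    - [0,0,0,10,-0.8,30,0.9]
    - [0,0,0,25,-0.8,60,0.9]
    - [0,0,0,45,-0.8,85,0.9]
    - [0,0,0,70,-0.8,99,0.9]
    - [0,0,0,90,-0.8,99,0.9]
    - [0,0,0,105,-0.8,99,0.9]
    - [0,0,0,110,-0.8,99,0.9]
    - [0,0,0,111,-0.8,99,0.9]

```text
time: 15.2
position: [0.5108, 0.0206, 0.0232]
tcp_rot: [1.0, 0.02, 0.0, 0.0]
wrist_force: [-0.6, 0.6, -0.7]
opening: 0.101
```

```bash
python3 - <<'E'
from h import *
print(todelta([.5202,.0203,.024],2.2))
E
```

```text
(array([ 0. , -0. ,  0.1]), array([ 9.4,  0.7, -0.8]))
```

Emit:
step_arm:
  increments:
    - [0,0,0,4,0.5,0,0.9]
    - [0,0,0,7,0.5,0,0.9]
    - [0,0,0,9,0.5,0,0.9]
    - [0,0,0,10,0.5,0,0.9]

```text
time: 15.6
position: [0.5184, 0.0202, 0.0228]
tcp_rot: [1.0, 0.02, -0.002, 0.001]
wrist_force: [-15.7, -0.7, 12.7]
opening: 0.1
```

Emit:
step_arm:
  increments:
    - [0,0.3,0,2,0,-1,0.9]
    - [0,0.3,0,3,0,-1,0.9]
    - [0,0.3,0,3.5,0,-1,0.9]

```text
time: 15.9
position: [0.5184, 0.0201, 0.0231]
tcp_rot: [1.0, 0.02, -0.003, 0.001]
wrist_force: [-16.7, -0.4, 11.0]
opening: 0.101
```

Emit:
step_arm:
  increments:
    - [0,0.4,0,3,0,-1.5,0.9]
    - [0,0.4,0,5,0,-1.5,0.9]
    - [0,0.4,0,6,0,-1.5,0.9]

```text
time: 16.2
position: [0.5203, 0.02, 0.0232]
tcp_rot: [1.0, 0.021, -0.004, 0.002]
wrist_force: [-16.8, -1.1, 6.3]
opening: 0.102
```

Emit:
step_arm:
  increments:
    - [0,0.4,0,-10,0,-1,0.9]
    - [0,0.4,0,-40,0,-10,0.9]
    - [0,0.4,0,-80,0,-40,0.9]
    - [0,0.4,0,-110,0,-70,1]
    - [0,0.4,0,-122,0,-100,1]
    - [0,0.4,0,-122,0,-100,1]
    - [0,0.4,0,-122,0,-100,1]

```text
time: 16.9
position: [0.3995, 0.0148, 0.1247]
tcp_rot: [1.0, 0.02, 0.001, 0.003]
wrist_force: [1.1, -0.1, -0.5]
opening: -0.002
```

```bash
sed -i '$a\
th=.038; O=np.array([.581,.0245])\
W=lambda x,y,z:np.array([O[0]+np.cos(th)*x-np.sin(th)*y,O[1]+np.sin(th)*x+np.cos(th)*y,z])\
def pt_t(x,y,z,t):\
    a=np.array([x-.14,z-.028]); return W(.14+a[0]*np.cos(t)+a[1]*np.sin(t),y,.028+a[1]*np.cos(t)-a[0]*np.sin(t))\
def cmp(n,A,B):\
    for nm,q,r in(("hub",(.07,0,.111),8),("blue",(.112,-.005,.12),6),("black",(.028,.005,.12),6),("screwL",(.012,.07,.084),4),("screwR",(.012,-.07,.084),4)):\
        u,v=proj(n,pt_t(*q,-.07)); u2,v2=proj(n,pt_t(*q,0)); ui,vi=int(round(u)),int(round(v)); k=8\
        Tk=cv2.resize(A[vi-r:vi+r+1,ui-r:ui+r+1],None,fx=k,fy=k,interpolation=cv2.INTER_CUBIC)\
        Sk=cv2.resize(B[vi-r-5:vi+r+6,ui-r-5:ui+r+6],None,fx=k,fy=k,interpolation=cv2.INTER_CUBIC)\
        m=cv2.matchTemplate(Sk,Tk,cv2.TM_CCOEFF_NORMED);_,s,_,l=cv2.minMaxLoc(m)\
        print(n,nm,"pred",round(u2-u,2),round(v2-v,2),"meas",l[0]/k-5,l[1]/k-5,round(s,3))' h.py
python3 - <<'E'
from h import *
r=crop("side",235,185,90,80,8,"pics/s12.png");cv2.imwrite("pics/raw_s12.png",r);cmp("side",cv2.imread("pics/raw_side0.png"),r)
r=crop("top",250,165,75,75,8,"pics/t12.png");cv2.imwrite("pics/raw_t12.png",r);cmp("top",cv2.imread("pics/raw_top0.png"),r)
c=(250,165,8)
E
```

```text
side hub pred 1.87 -1.32 meas 1.875 -1.25 0.958
side blue pred 2.11 -0.68 meas 1.625 -0.5 0.973
side black pred 2.02 -2.04 meas 1.875 -2.125 0.966
side screwL pred 1.09 -2.12 meas 1.125 -2.5 0.968
side screwR pred 1.2 -2.12 meas 0.75 -1.75 0.95
top hub pred -0.15 -2.33 meas -0.125 -2.375 0.944
top blue pred -0.16 -2.48 meas -0.125 -2.0 0.945
top black pred -0.18 -2.61 meas -0.375 -2.375 0.958
top screwL pred -0.26 -1.6 meas -0.125 -1.5 0.951
top screwR pred 0.07 -1.62 meas 0.0 -1.25 0.941
```

View pics/t12.png

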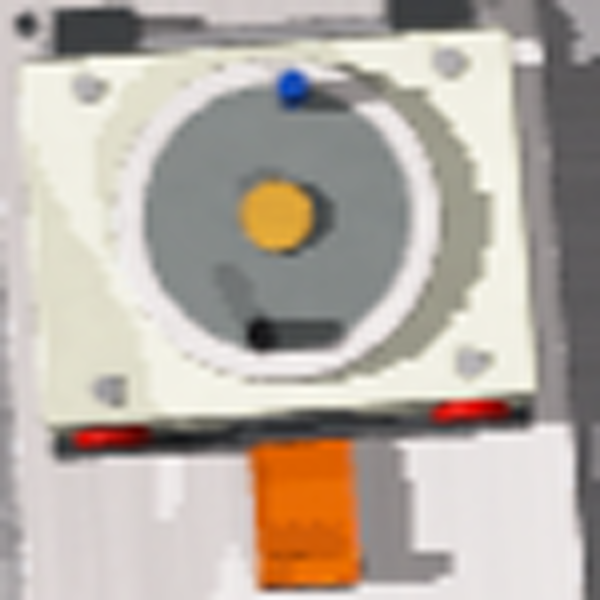

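View pics/s12.png

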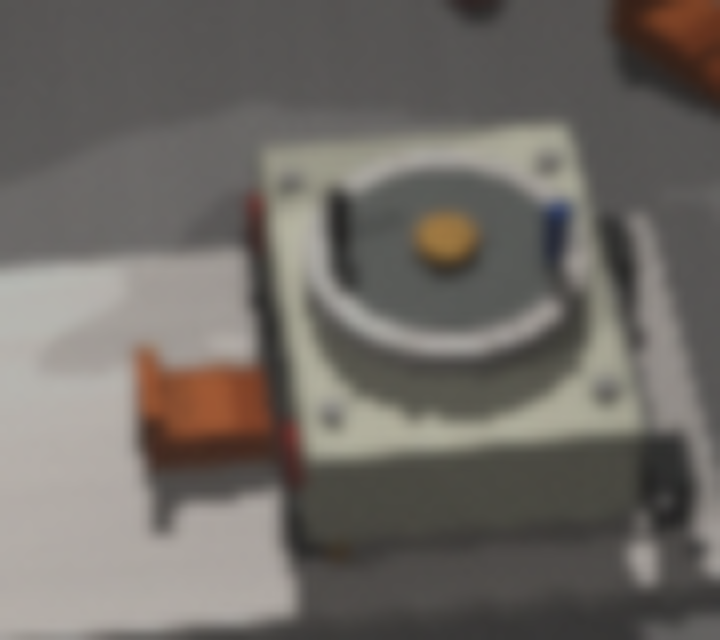

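The unit looks level: measured shifts match predictions to within a few mrad. The black pin is at t12 crop (262,332). Next I'll set up the flick.

```bash
python3 - <<'E'
from h import *
c=(250,165,8)
P=lambda X:np.array([[np.cos(th),np.sin(th)],[-np.sin(th),np.cos(th)]])@(X[:2]-O)*1000
print("black",P(cpt("top",c,(262,332),.129)),"hub",P(cpt("top",c,(277,214),.111)),"blue",P(cpt("top",c,(292,87),.129)))
print(todelta(W(.019,.055,.19),2.2),todelta(W(.019,.055,.111),2.2))
E
```

```text
black [29.21095407  8.74136688] hub [70.53558157  1.13484973] blue [110.1001348   -6.61216137]
(array([0.2, 0.1, 0.1]), array([201.4, -56.4, -67. ])) (array([0.2, 0.1, 0.1]), array([201.5, -56.7,  12. ]))
```

Emit:
step_arm:
  increments:
    - [0,0,0,0,-10,-40,1]
    - [0,0,0,30,-25,-67,1]
    - [0,0,0,70,-45,-67,1]
    - [0,0,0,115,-56,-67,1]
    - [0,0,0,160,-56,-67,1]
    - [0,0,0,190,-56,-67,1]
    - [0,0,0,203,-56,-67,1]
    - [0,0,0,203,-56,-67,1]

```text
time: 17.8
position: [0.6003, 0.0803, 0.1872]
tcp_rot: [1.0, 0.021, -0.002, 0.001]
wrist_force: [-0.9, -0.7, -0.3]
opening: 0.001
```

```bash
python3 - <<'E'
from h import *
print(todelta(W(.020,.055,.111),2.2),manip.get_state()["joints"].round(2))
E
```

```text
(array([0.1, 0.3, 0.2]), array([-1.1, -0. , 76.2])) [ 0.44  0.45 -0.85  1.53  0.34  1.32 -1.98]
```

Emit:
step_arm:
  increments:
    - [0,0.2,0.2,-1,0,25,1]
    - [0,0.2,0.2,-1,0,50,1]
    - [0,0.2,0.2,-1,0,66,1]
    - [0,0.2,0.2,-1,0,73,1]
    - [0,0.2,0.2,-1,0,75,1]
    - [0,0.2,0.2,-1,0,75,1]

```text
time: 18.4
position: [0.5992, 0.0803, 0.1128]
tcp_rot: [1.0, 0.019, -0.0, 0.001]
wrist_force: [1.4, -0.3, -0.4]
opening: -0.002
```

```bash
python3 - <<'E'
from h import *
print(todelta(W(.020,.055,.111),2.2),todelta(W(.020,-.08,.111),2.2),manip.get_state()["wrist_force"])
crop("side",235,165,90,90,6,"pics/s13.png")
crop("top",235,150,110,110,5,"pics/t13.png")
E
```

```text
(array([ 0.1,  0. , -0. ]), array([-0.3,  0.1,  1.8])) (array([ 0.1,  0. , -0. ]), array([ -0.3, 135.1,   2. ])) [ 1.40261149 -0.29943712 -0.43071957]
```

View pics/s13.png

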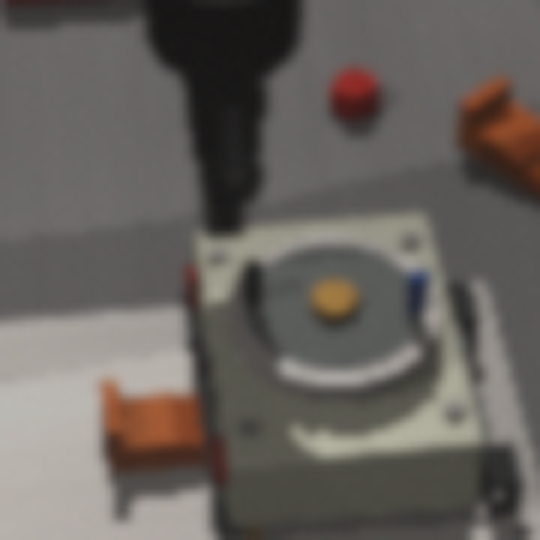

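View pics/t13.png

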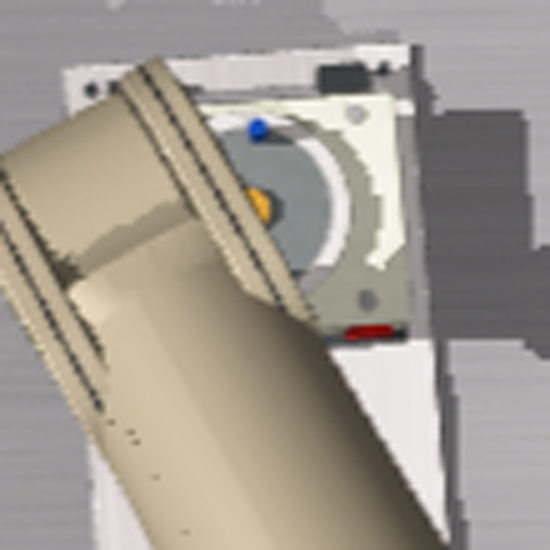

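Emit:
step_arm:
  increments:
    - [0,0,0,0,10,1,1]
    - [0,0,0,0,30,1,1]
    - [0,0,0,0,60,1,1]
    - [0,0,0,-2,92,1,1]
    - [0,0,0,-12,125,0,1]
    - [0,0,0,-22,145,-20,1]
    - [0,0,0,-30,150,-60,1]
    - [0,0,0,-60,150,-100,1]
    - [0,0,0,-100,150,-130,1]
    - [0,0,0,-140,150,-130,1]

```text
time: 19.5
position: [0.4661, -0.0747, 0.2473]
tcp_rot: [1.0, 0.019, 0.003, 0.002]
wrist_force: [-0.1, -0.5, 0.2]
opening: -0.001
```

```bash
python3 - <<'E'
from h import *
for i in range(4):
    r=snapshot("top")["color"][:,:,::-1]
    cv2.imwrite(f"pics/raw_f{i}.png",r)
    print(manip.get_state()["time"])
rows=[cv2.resize(cv2.imread(f"pics/raw_f{i}.png")[160:250,240:340],None,fx=3.5,fy=3.2,interpolation=cv2.INTER_CUBIC) for i in range(4)]
cv2.imwrite("pics/f.png",np.vstack([np.hstack(rows[:2]),np.hstack(rows[2:])]))
E
```

```text
19.55
19.6
19.65
19.7
```

View pics/f.png

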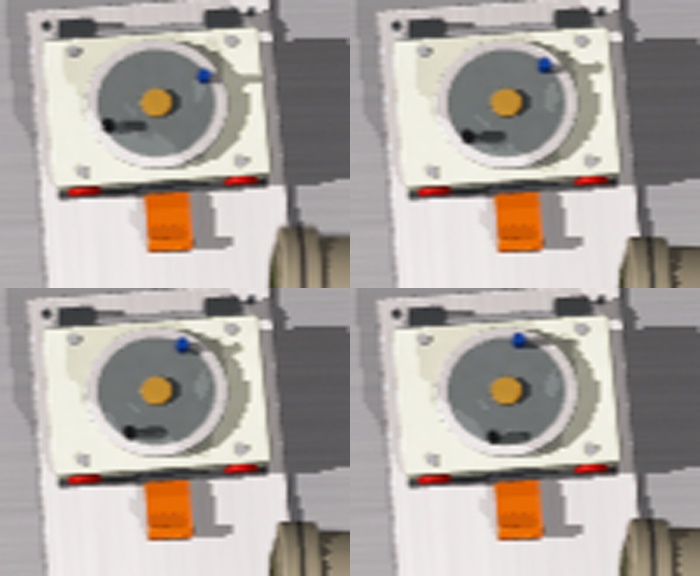

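The wheel is coasting: the blue pin moves about 17–20° per 0.05 s, roughly 6 rad/s counter-clockwise. A quick level and bystander check on the saved frames costs no robot time.

```bash
python3 - <<'E'
from h import *
A=cv2.imread("pics/raw_top0.png");B=cv2.imread("pics/raw_f3.png")
cmp("top",A,B); cmp("top",cv2.imread("pics/raw_t12.png"),B) 
cv2.imwrite("pics/full.png",cv2.resize(B,(784,588)))
E
```

```text
top hub pred -0.15 -2.33 meas -0.125 -2.375 0.929
top blue pred -0.16 -2.48 meas 1.125 -1.875 0.94
top black pred -0.18 -2.61 meas -1.625 -2.5 0.95
top screwL pred -0.26 -1.6 meas -0.125 -1.5 0.941
top screwR pred 0.07 -1.62 meas -0.125 -1.25 0.941
top hub pred -0.15 -2.33 meas 0.0 0.0 0.975
top blue pred -0.16 -2.48 meas 1.375 0.25 0.953
top black pred -0.18 -2.61 meas -1.25 0.0 0.985
top screwL pred -0.26 -1.6 meas 0.125 0.0 0.988
top screwR pred 0.07 -1.62 meas -0.125 0.0 0.995
```

View pics/full.png

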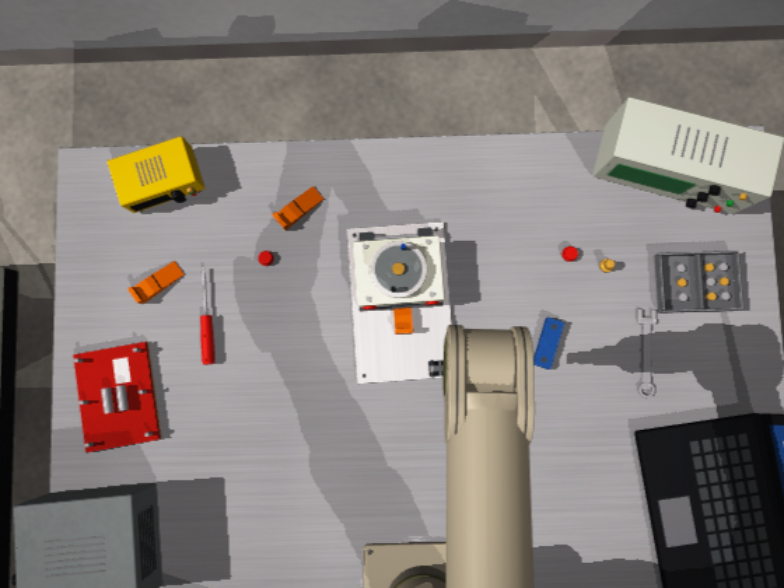

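The unit has not moved since the last level check, the bystanders are where they started, and the arm is clear. I'm handing in.

```bash
python3 - <<'E'
from rig import workorder
print(workorder.job_done())
E
```

```text
the job is handed in; nothing more can be done
None
```

The job is done and handed in at about 19.7 s of the 56 s allowed. I laid the nearest orange wedge on the plate and pushed it thin end first under the middle of the front edge. I then flicked the flywheel by its black pin and moved the arm clear.

- **Level:** after a first push of about 38 mm past first contact, the unit read about 0.005 rad low, so I pushed another 1.9 mm. In the last pictures the hub sits where a level unit should put it. The pins and some screws read slightly less, which could mean up to about 0.01 rad low. The unit did not move during the flick.
- **Wedge:** it sits about 2 mm right of the middle of the edge. Its black line can't be seen against the dark rail, so its position under the edge comes from the wedge's measured rear face and the push travel.
- **Flywheel:** it was coasting counter-clockwise at about 6 rad/s in the last four frames, just before hand-in.
- **Everything else:** by eye, nothing else on the bench has moved in the last top view. The highest wrist force I saw was about 24 N.

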